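# Restock the film fitter's caddy with the sound tools

## Robot

A 6-joint arm with a two-finger parallel gripper is mounted at the origin on the work surface. World frame = base frame: x ahead of the robot, y to its left, z up, the work surface at z = 0. Lengths are in mm, angles in rad, forces in N, time in s.
With the tool pointing down it reaches from about 400 to 925 mm from the base axis. Payload 12.5 kg.
Tool frame: the origin (TCP) lies midway between the tips of the shut fingers; the grasp point (between the pads) lies 19 mm behind it; z points along the fingers, y is the line along which they close (so a half turn about z gives the same grasp; the last joint's range is limited). The gripper opens to 95 mm and grips with 3 to 60 N. Pads are 20 mm wide; open, the fingers measure 119 mm over their backs; the gripper's body (75 mm by 180 mm) begins 59 mm behind the grasp point.
Start: joints at [-1.345, 0.491, 1.559, -0, 1.092, -0.106], TCP at [203.614, -590.921, 214.661] pointing down, gripper open.
Joint ranges: [-3.1, 3.1], [-0.84, 2.19], [0.05, 2.79], [-1.13, 4.28], [0.06, 2.93], [-2.69, 2.69]. Speed limits (rad/s): [2.22, 2.22, 2.79, 3.14, 3.14, 3.14].

## Interface

Orientations are given as [roll, pitch, yaw] about the fixed x, y, z axes, in that order (R = Rz(yaw) Ry(pitch) Rx(roll)).
In Python, from cell import state, read_camera, camera_info, env gives the robot as it stands.
- The arm moves only by the tool move_arm, never from a script. Its argument "commands" is a list of rows, each a list of 3 entries, a list of its own where there are three numbers: the shift along the world's x, y, z in cm, then the turn, a rotation vector about the world's x, y, z in degrees, then the opening, from 0 (shut) to 1 (fully open). A call has 1 to 10 rows; each row shifts and turns the commanded pose from where the row before left it; what a row does not reach is not made up. A row lasts 1/10 s, in which the tool goes at most 50 mm and 8.59 degrees, less where a joint would pass 70% of its speed; a pose out of reach is approached as far as the arm can. A call with a gripper value outside its range is refused whole. The fingers move at their own pace and stop on an object; the grip force is fixed at half the most. Time passes only in rows, so rows that do not move let the fingers close. It gives the time, the measured TCP pose, the force, the opening and the grip force at its end, in the units of the state.
- state(): the state, without advancing time (a new reading comes with each control period).
- read_camera(name): name is "side" or "top" or "wrist"; returns the picture (420x560x3 uint8, blue, green, red); there is no depth.
- camera_info(name): a dict with "K" (3x3 intrinsics, pixels), "cam_to_world" (4x4, takes a point from camera to world coordinates). Camera axes: x right, y down, z forward; pixel columns grow to the right and rows downward; lengths in mm; the calibration is good to about 2 mm. The wrist camera is an equidistant fisheye: a pixel r from the principal point sees the ray r / f radians off the axis. A picture is of the moment at which its call begins: read the wrist's pose just before it. camera_info takes no time and is no camera call; for the wrist camera it gives the pose at the moment of the call.
- env.job_done(): hands the job in; it is judged then, once.
The state is a dict: "t": time; "joints": joint angles; "qvel": joint speeds; "tau": joint torques, N m; "eef_pos": TCP position; "tcp_rot": TCP orientation; "ft_force": force on the tool from outside, world axes, zero at the start; "moment": the same for the moment, N m; "opening": opening from 0.0 (shut) to 1.0 (fully open); "grip_force": force on a finger pad.
Only numpy, scipy, OpenCV 4.12 (cv2) and the standard library are available. Lean on these libraries where they do the work, as an engineer would, in place of code of your own. Each camera call takes 0.05 s, during which the arm holds its last target. There are 200 camera calls.

## Task

Pack the fitter's caddy: put the sound squeegee, the sound seam roller and the sound holding magnet each into its own recess (squeegee in the wide rectangular one, roller in the long narrow one, magnet in the round one), upright as they lie on the bench and resting flat on the recess floor. Set each one down, do not drop it, and leave the three broken ones (squeegee with a missing corner, roller without its wheel, magnet without its knob) lying where they are.

Things in the scene. Friction and masses are not known exactly. Their poses are not given: they have to be found in the camera images.
- squeegee_mid (a point): Sound hand squeegee, lying flat: a full rectangular blue blade 70 mm (x) by 54 mm (y), 6 mm thick, with a grey felt strip on the -y edge, and an upright black rib at its centre, 50 mm (x) by 14 mm (y), 5 to 36 mm above the underside. Mass about 60 g. Point at the centre, half-way up (18 mm above the underside), inside the rib; z up.
- roller_mid (a point): Sound seam roller, lying along x, 100 mm long, 30 mm high: a wooden handle (20 mm wide in y, 30 mm high, from x = -50 to +18 mm), a steel neck, and a black rubber wheel at the +x end (30 mm diameter, 26 mm wide, x = +20 to +50 mm; it does not turn). Mass about 90 g. Point mid-length, half-way up (15 mm above the underside), in the handle; z up.
- magnet_mid (a point): Sound holding magnet: a black round base, 44 mm diameter and 14 mm high, with an upright bare-metal knob on its centre, 20 mm diameter, from 14 to 40 mm above the underside. Mass about 120 g. Point on the axis, half-way up (20 mm above the underside), inside the knob; z up.
- broken_squeegee_mid (a point): Broken squeegee: the same as the sound one, but a big corner of the blade, about 45 mm (x) by 20 mm (y), is missing on the side away from the felt. Point half-way up, as in the sound one.
- broken_roller_mid (a point): Broken seam roller: the same handle and neck, but it ends in an empty two-pronged steel fork, the wheel is missing. Point half-way up, as in the sound one.
- broken_magnet_mid (a point): Broken holding magnet: only the black round base, 44 mm diameter, 14 mm high; the knob is missing. Point half-way up (7 mm above the underside).
- wide_insert_floor (a point): One of three black inserts (134 mm along x, 86 mm along y) side by side, in any order, in a fixed grey caddy. It has the wide rectangular recess, 92 mm (x) by 76 mm (y), for the squeegee (long side along x). Walls upright, 8 mm deep, flat light-grey floor. Point at the floor's centre, 9 mm above the bench (insert top 17 mm, caddy rim 18 mm above it). z up.
- long_insert_floor (a point): One of three black inserts (134 mm along x, 86 mm along y) side by side, in any order, in a fixed grey caddy. It has the long narrow recess, 122 mm (x) by 50 mm (y), for the seam roller (length along x, either way round). Walls upright, 8 mm deep, flat light-grey floor. Point at the floor's centre, 9 mm above the bench (insert top 17 mm, caddy rim 18 mm above it). z up.
- round_insert_floor (a point): One of three black inserts (134 mm along x, 86 mm along y) side by side, in any order, in a fixed grey caddy. It has the round recess, 66 mm diameter, for the holding magnet. Walls upright, 8 mm deep, flat light-grey floor. Point at the floor's centre, 9 mm above the bench (insert top 17 mm, caddy rim 18 mm above it). z up.
Things that resemble listed ones, but are neither listed nor needed, are in the scene too. Of the things shaped like the part that bears magnet_mid, the black one is meant. Leave any yellow look-alike of the part that bears squeegee_mid alone.

How it is judged (in metres and radians):
At the end, for the whole second after the job is handed in: Each sound tool's centre is within 15 mm of its recess's centre along both insert axes and within 5 mm of its seated height, upright within 0.1 rad, at rest; each broken tool is within 20 mm of where it began, upright and at rest (x of squeegee_mid in the frame of wide_insert_floor between -0.015 and 0.015 m and y of squeegee_mid in the frame of wide_insert_floor between -0.015 and 0.015 m and z of squeegee_mid in the frame of wide_insert_floor between 0.013 and 0.023 m and angle between each of squeegee_mid, roller_mid, magnet_mid, broken_squeegee_mid, broken_roller_mid, broken_magnet_mid's own z axis and vertical below 0.1 rad and linear speed of each of squeegee, roller, magnet, broken_squeegee, broken_roller, broken_magnet below 0.02 m/s and angular speed of each of squeegee, roller, magnet below 0.2 rad/s and x of roller_mid in the frame of long_insert_floor between -0.015 and 0.015 m and y of roller_mid in the frame of long_insert_floor between -0.015 and 0.015 m and z of roller_mid in the frame of long_insert_floor between 0.01 and 0.02 m and x of magnet_mid in the frame of round_insert_floor between -0.015 and 0.015 m and y of magnet_mid in the frame of round_insert_floor between -0.015 and 0.015 m and z of magnet_mid in the frame of round_insert_floor between 0.015 and 0.025 m and distance of each of broken_squeegee_mid, broken_roller_mid, broken_magnet_mid from where it was at the start of the episode below 0.02 m); the robot touches nothing.
It fails at once if the squeegee is dropped or thrown (falls free of the fingers faster than 0.8 m/s) (linear speed of squeegee above 0.8 m/s and contact force between the fingers and squeegee below 0.1 N).
It fails at once if the roller is dropped or thrown (falls free of the fingers faster than 0.8 m/s) (linear speed of roller above 0.8 m/s and contact force between the fingers and roller below 0.1 N).
It fails at once if the magnet is dropped or thrown (falls free of the fingers faster than 0.8 m/s) (linear speed of magnet above 0.8 m/s and contact force between the fingers and magnet below 0.1 N).
It also fails if it takes over 86 s, if anything falls off the work surface, if the arm or the gripper's body presses on something with over 40 N, if the wrist force passes 120 N, or if a joint passes its speed limit or range.

## Working session

There is one attempt and no reset: what is moved stays moved. The work goes in short steps, Python scripts to look and compute and a tool call to move; the robot and the scene stay as the last step left them, time stands still between calls to the robot, and variables do not carry over. Pictures are saved under pics/ and viewed, at most 14 in all, crops included, and the job is handed in when it is done.

Besides the shell and the picture viewer there is one more tool, called as name(argument=value, ...) on one line, values as JSON. move_arm: Moves the arm, as the interface text tells. Its arguments: {"type":"object","properties":{"commands":{"type":"array"}},"required":["commands"]}

```bash
mkdir -p pics; ls; python3 - <<'E'
from cell import *
import cv2
for n in("top","side"):
    cv2.imwrite(f"pics/{n}0.png",read_camera(n)); print(n,camera_info(n))
print(state())
E
```

```text
pics
top {'K': array([[395.00767239,   0.        , 275.74923668],
       [  0.        , 395.00767239, 207.25094338],
       [  0.        ,   0.        ,   1.        ]]), 'cam_to_world': array([[-2.43333880e-02, -9.96962472e-01,  7.39845633e-02,
         4.41901444e+02],
       [-9.99420287e-01,  2.24970651e-02, -2.55533303e-02,
         5.19290489e+01],
       [ 2.38112758e-02, -7.45634725e-02, -9.96931949e-01,
         1.10050231e+03],
       [ 0.00000000e+00,  0.00000000e+00,  0.00000000e+00,
         1.00000000e+00]])}
side {'K': array([[521.59740308,   0.        , 275.33315582],
       [  0.        , 521.59740308, 204.36564076],
       [  0.        ,   0.        ,   1.        ]]), 'cam_to_world': array([[-9.95632127e-01, -5.89495610e-02,  7.23990134e-02,
         4.28875933e+02],
       [-9.24466710e-02,  7.30856608e-01, -6.76241252e-01,
         9.04842868e+02],
       [-1.30491724e-02, -6.79980564e-01, -7.33114010e-01,
         9.83447743e+02],
       [ 0.00000000e+00,  0.00000000e+00,  0.00000000e+00,
         1.00000000e+00]])}
{'t': 0.1, 'joints': array([-1.34456724e+00,  4.91472910e-01,  1.55937598e+00,  1.17797392e-05,
        1.09169990e+00, -1.05584464e-01]), 'qvel': array([ 0.00063911, -0.00362354, -0.00220463, -0.00114369, -0.00031285,
        0.00122404]), 'tau': array([ 2.81986540e-03, -6.13623905e+01, -2.58604127e+01,  6.94116438e-02,
        4.70617425e-02, -6.86133808e-05]), 'eef_pos': array([ 203.58516106, -590.6921896 ,  214.14088303]), 'tcp_rot': array([-3.14064294e+00, -1.11155569e-04,  3.31808061e-01]), 'ft_force': array([0.97993914, 0.25192833, 0.21134154]), 'moment': array([ 0.04204443,  0.01617491, -0.02391191]), 'grip_force': 0.0, 'opening': 1.0038544865315664}
```

View pics/top0.png

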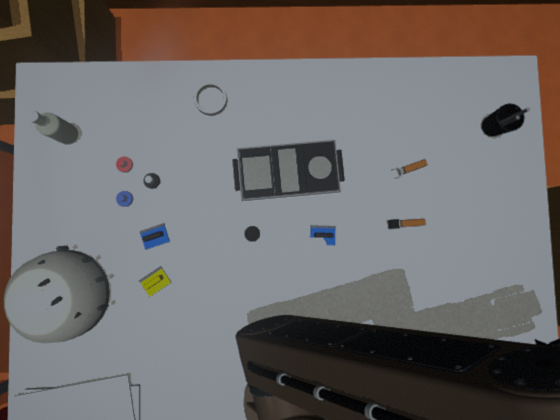

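View pics/side0.png

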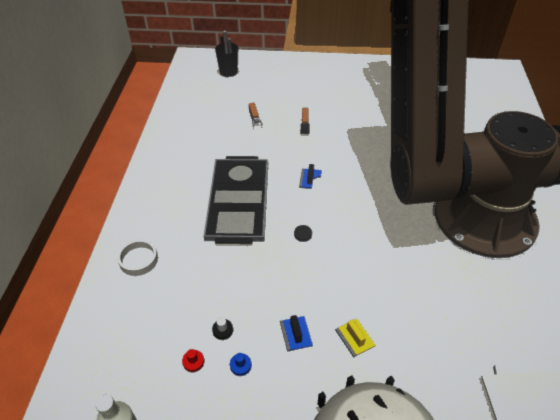

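```bash
cat > h.py <<'E'
import numpy as np, cv2
from cell import *
def ray(n,px,info=None):
    i=info or camera_info(n);K=i["K"];T=i["cam_to_world"]
    x=(px[0]-K[0,2])/K[0,0];y=(px[1]-K[1,2])/K[1,1]
    if n=="wrist":
        r=np.hypot(x,y);s=np.sinc(r/np.pi);d=np.array([x*s,y*s,np.cos(r)])
    else: d=np.array([x,y,1.])
    d=T[:3,:3]@d
    return T[:3,3],d/np.linalg.norm(d)
def onz(n,px,z,info=None):
    o,d=ray(n,px,info);return o+d*(z-o[2])/d[2]
def tri(rs):
    A=sum(np.eye(3)-np.outer(d,d) for o,d in rs);b=sum((np.eye(3)-np.outer(d,d))@o for o,d in rs)
    return np.linalg.solve(A,b)
def blobs(im,mask,roi,amin=8):
    x0,y0,x1,y1=roi;m=np.zeros(mask.shape,np.uint8);m[y0:y1,x0:x1]=mask[y0:y1,x0:x1]
    out=[]
    for c in cv2.findContours(m,cv2.RETR_EXTERNAL,cv2.CHAIN_APPROX_NONE)[0]:
        M=cv2.moments(c)
        if M["m00"]>=amin: out.append((round(M["m00"]),np.round([M["m10"]/M["m00"],M["m01"]/M["m00"]],1),c))
    return sorted(out,key=lambda b:-b[0])
E
python3 - <<'E'
from h import *
t=cv2.imread("pics/top0.png");s=cv2.imread("pics/side0.png")
def masks(im):
    h=cv2.cvtColor(im,cv2.COLOR_BGR2HSV);H,S,V=cv2.split(h)
    return dict(blue=((H>100)&(H<130)&(S>120)&(V>60)).astype(np.uint8),dark=(V<70).astype(np.uint8),wood=((H<20)&(S>90)&(V>60)).astype(np.uint8),grey=((S<40)&(V>90)&(V<190)).astype(np.uint8))
mt,ms=masks(t),masks(s)
R=[("sq blade","blue",(138,220,175,252),(278,312,315,352)),("sq rib","dark",(138,220,175,252),(278,312,315,352)),
("mag","dark",(140,170,162,192),(208,312,236,342)),("roll wood","wood",(380,212,430,232),(296,104,314,124)),("roll wheel","dark",(380,212,430,232),(296,118,314,136)),
("floors","grey",(238,146,338,198),(210,162,266,236))]
for nm,k,a,b in R:
    A=blobs(t,mt[k],a);B=blobs(s,ms[k],b)
    for x,y in zip(A,sorted(B,key=lambda q:-q[1][1]) if nm=="floors" else B):
        p=tri([ray("top",x[1]),ray("side",y[1])]);print(nm,x[0],x[1],y[0],y[1],p.round(),"ang",[(round(r[2],1),np.round(r[1])) for r in [cv2.minAreaRect(x[2])]])
    print(nm,len(A),len(B),[q[1] for q in A[:3]],[q[1] for q in B[:3]])
def cr(im,x,y,w,h):return cv2.resize(im[y:y+h,x:x+w],(400,300),interpolation=cv2.INTER_CUBIC)
cv2.imwrite("pics/crop1.png",np.vstack([np.hstack([cr(t,110,150,80,60),cr(s,220,295,160,90)]),np.hstack([cr(t,375,145,80,90),cr(s,235,90,100,75)])]))
E
```

```text
sq blade 262 [155.5 237.4] 430 [297.7 334. ] [447. 359.  -5.] ang [(71.6, array([16., 25.]))]
sq blade 1 1 [array([155.5, 237.4])] [array([297.7, 334. ])]
sq rib 71 [152.4 235.9] 159 [295.7 329. ] [451. 361.  18.] ang [(71.6, array([ 4., 20.]))]
sq rib 1 1 [array([152.4, 235.9])] [array([295.7, 329. ])]
mag 90 [153.7 181.4] 191 [222.6 331.2] [604. 364.  -8.] ang [(90.0, array([13., 14.]))]
mag 1 1 [array([153.7, 181.4])] [array([222.6, 331.2])]
roll wood 118 [412.6 222.2] 64 [304.7 115.2] [ 471. -352.   21.] ang [(86.2, array([ 6., 23.]))]
roll wood 1 1 [array([412.6, 222.2])] [array([304.7, 115.2])]
roll wheel 73 [393.  223.6] 60 [304.6 128.4] [ 469. -300.   13.] ang [(83.7, array([ 8., 11.]))]
roll wheel 1 1 [array([393. , 223.6])] [array([304.6, 128.4])]
floors 802 [256.5 172.7] 716 [235.3 222.1] [619.  75.  11.] ang [(84.8, array([32., 27.]))]
floors 675 [288. 170.] 46 [264.1 219.4] [598. -15. -66.] ang [(84.6, array([43., 17.]))]
floors 366 [319.5 167.2] 502 [238.  196.5] [ 649. -117. -100.] ang [(90.0, array([21., 21.]))]
floors 232 [313.  194.8] 26 [212.3 177.4] [624. -64.  31.] ang [(90.0, array([ 7., 77.]))]
floors 36 [239.4 186.3] 243 [240.  172.7] [573. 111. 215.] ang [(0.0, array([ 3., 44.]))]
floors 7 5 [array([256.5, 172.7]), array([288., 170.]), array([319.5, 167.2])] [array([235.3, 222.1]), array([238. , 196.5]), array([240. , 172.7])]
```

View pics/crop1.png

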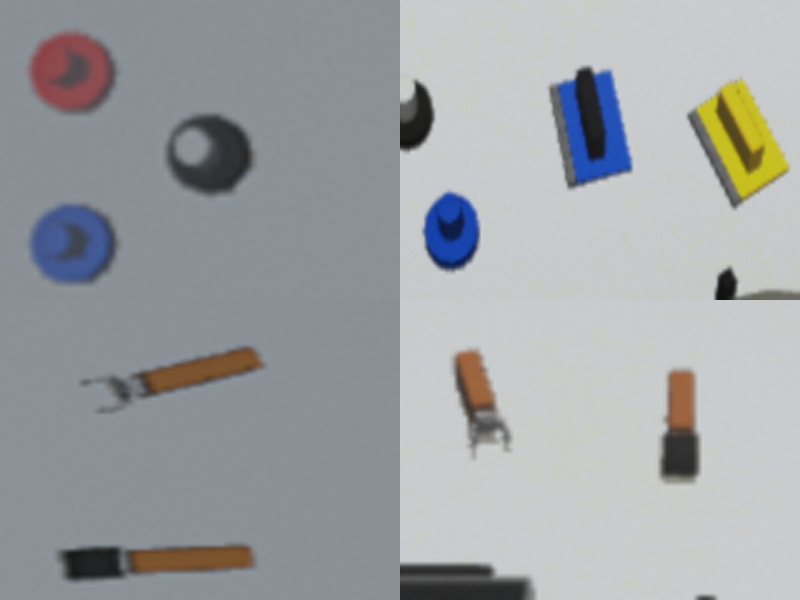

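Candidates (top view): squeegee – sound blue (154,237), broken blue (323,235), yellow (155,281). Roller – with wheel (407,223), fork only (409,169). Magnet – black with knob (151,181), red (124,164), blue (124,198), bare base (252,233). The crop confirms the sound ones: full blue blade, black rubber wheel, black base with metal knob.

```bash
python3 - <<'E'
from h import *
T=lambda a,b:tri([ray("top",a),ray("side",b)]).round()
print("wide",T((256.5,172.7),(235.3,222.1)),"long",T((288,170),(238,196.5)),"round",T((319.5,167.2),(240,172.7)))
t=cv2.imread("pics/top0.png");s=cv2.imread("pics/side0.png")
Ht=cv2.cvtColor(t,cv2.COLOR_BGR2HSV);Hs=cv2.cvtColor(s,cv2.COLOR_BGR2HSV)
# knob: bright inside the dark ring
kt=blobs(t,((Ht[...,2]>105)).astype(np.uint8)*cv2.morphologyEx((Ht[...,2]<80).astype(np.uint8),cv2.MORPH_CLOSE,np.ones((13,13),np.uint8)),(142,172,161,190),3)
print("knob top",[(k[0],k[1]) for k in kt])
def yaw(n,c,z):
    r=cv2.boxPoints(cv2.minAreaRect(c));w=[onz(n,p,z)[:2] for p in r]
    e=max([(w[1]-w[0]),(w[2]-w[1])],key=np.linalg.norm);return np.mean(w,0).round(),np.degrees(np.arctan2(e[1],e[0])).round(1)
d=(Ht[...,2]<70).astype(np.uint8);g=((Ht[...,1]<40)&(Ht[...,2]>90)&(Ht[...,2]<190)).astype(np.uint8)
w=((Ht[...,0]<20)&(Ht[...,1]>90)).astype(np.uint8)
print("rib",yaw("top",blobs(t,d,(138,220,175,252))[0][2],30),"wood",yaw("top",blobs(t,w,(380,212,430,232))[0][2],30))
for b in blobs(t,g,(238,146,338,198))[:3]: print("floor",yaw("top",b[2],9))
E
```

```text
wide [619.  75.  11.] long [625. -13.  10.] round [ 632. -101.   11.]
knob top [(16, array([149. , 179.2]))]
rib (array([452., 357.]), np.float64(-72.7)) wood (array([ 472., -348.]), np.float64(-87.6))
floor (array([621.,  75.]), np.float64(-176.2))
floor (array([627., -13.]), np.float64(-176.2))
floor (array([ 632., -101.]), np.float64(178.0))
```

move_arm(commands=[[[2.67, 2.59, -0.8], [0, 0, 7.3], 1], [[2.67, 2.59, -0.8], [0, 0, 7.3], 1], [[2.67, 2.59, -0.8], [0, 0, 7.3], 1], [[2.67, 2.59, -0.8], [0, 0, 7.3], 1], [[2.67, 2.59, -0.8], [0, 0, 7.3], 1], [[2.67, 2.59, -0.8], [0, 0, 7.3], 1], [[2.67, 2.59, -0.8], [0, 0, 7.3], 1], [[2.67, 2.59, -0.8], [0, 0, 7.3], 1], [[2.67, 2.59, -0.8], [0, 0, 7.3], 1], [[2.67, 2.59, -0.8], [0, 0, 7.3], 0.6]])

```text
t: 1.1
eef_pos: [471.5, -330.7, 134.1]
tcp_rot: [-3.141, -0.0, 1.611]
ft_force: [0.3, -1.2, 0.0]
opening: 0.958
grip_force: 0.0
```

move_arm(commands=[[[0, 0, 0], [0, 0, 0], 0.6], [[0, 0, 0], [0, 0, 0], 0.6], [[0, 0, 0], [0, 0, 0], 0.6]])

```text
t: 1.4
eef_pos: [470.2, -332.5, 134.7]
tcp_rot: [3.142, 0.0, 1.604]
ft_force: [0.1, 0.2, -0.5]
opening: 0.716
grip_force: 0.0
```

```bash
python3 - <<'E'
from h import *
i=camera_info("wrist");im=read_camera("wrist");cv2.imwrite("pics/w1.png",im)
import pickle;pickle.dump(i,open("w1.pkl","wb"))
s=state();print(i["K"],i["cam_to_world"].round(2),s["eef_pos"],np.degrees(s["tcp_rot"]),s["opening"])
E
```

```text
[[325.1922621    0.         285.00317952]
 [  0.         325.1922621  210.95207936]
 [  0.           0.           1.        ]] [[ 1.0000e+00  3.0000e-02  1.0000e-02  4.6708e+02]
 [ 3.0000e-02 -9.6000e-01 -2.8000e-01 -2.5400e+02]
 [ 0.0000e+00  2.8000e-01 -9.6000e-01  3.0412e+02]
 [ 0.0000e+00  0.0000e+00  0.0000e+00  1.0000e+00]] [ 470.03369739 -332.70271031  134.82581504] [1.79991630e+02 1.20738947e-02 9.18956444e+01] 0.6793366946796454
```

View pics/w1.png

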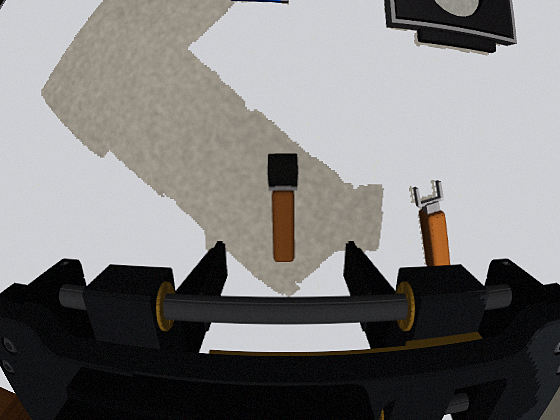

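Wrist view: the sound roller lies between the fingers, wheel at (283,170), handle (284,190–262); the forked roller at (430,220) is clear of the right finger.

```bash
python3 - <<'E'
from h import *
import pickle;i=pickle.load(open("w1.pkl","rb"));im=cv2.imread("pics/w1.png");H=cv2.cvtColor(im,cv2.COLOR_BGR2HSV)
w=((H[...,0]<20)&(H[...,1]>120)&(H[...,2]>60)).astype(np.uint8)
b=blobs(im,w,(260,180,310,270))[0];x,y,ww,hh=cv2.boundingRect(b[2]);print(b[:2],x,y,ww,hh)
for p in [(x+ww/2,y),(x+ww/2,y+hh)]: print(onz("wrist",p,30,i).round(1))
print(onz("wrist",(283,153),28,i).round(1), "tri centroid",tri([ray("wrist",b[1],i),ray("top",(412.6,222.2)),ray("side",(304.7,115.2))]).round(1))
E
```

```text
(1302, array([282.5, 225.9])) 272 192 22 70
[ 467.5 -315.8   30. ]
[ 469.6 -382.    30. ]
[ 466.5 -282.2   28. ] tri centroid [ 470.1 -350.3   22.3]
```

move_arm(commands=[[[-0.2, 0.1, -3], [0, 0, 0], 0.6], [[0, 0, -3], [0, 0, 0], 0.6], [[0, 0, -3], [0, 0, 0], 0.6], [[0, 0, -2], [0, 0, 0], 0.6], [[0, 0, -1.5], [0, 0, 0], 0.6], [[0, 0, 0], [0, 0, 0], 0.6], [[0, 0, 0], [0, 0, 0], 0], [[0, 0, 0], [0, 0, 0], 0], [[0, 0, 0], [0, 0, 0], 0], [[0, 0, 0], [0, 0, 0], 0]])

```text
t: 2.45
eef_pos: [468.8, -331.2, 10.4]
tcp_rot: [3.141, 0.001, 1.606]
ft_force: [-0.1, -0.3, -0.4]
opening: 0.318
grip_force: 0.0
```

move_arm(commands=[[[0, 0, 0], [0, 0, 0], 0], [[0, 0, 0], [0, 0, 0], 0], [[0, 0, 0], [0, 0, 0], 0], [[0, 0, 0], [0, 0, 0], 0]])

```text
t: 2.85
eef_pos: [468.7, -330.9, 10.0]
tcp_rot: [3.141, 0.0, 1.606]
ft_force: [-1.3, 0.8, 5.7]
opening: 0.21
grip_force: 30.0
```

move_arm(commands=[[[0, 0, 2], [0, 0, 0], 0], [[0, 0, 4], [0, 0, 0], 0], [[0, 0, 4], [0, 0, 0], 0], [[1.43, 2.9, 0], [0, 0, -8], 0], [[1.43, 2.9, 0], [0, 0, -8], 0], [[1.43, 2.9, 0], [0, 0, -8], 0], [[1.43, 2.9, 0], [0, 0, -8], 0], [[1.43, 2.9, 0], [0, 0, -8], 0], [[1.43, 2.9, 0], [0, 0, -8], 0], [[1.43, 2.9, 0], [0, 0, -8], 0]])

```text
t: 3.85
eef_pos: [569.0, -126.6, 109.4]
tcp_rot: [-3.141, 0.0, 0.623]
ft_force: [-0.0, 0.8, -0.8]
opening: 0.205
grip_force: 30.0
```

move_arm(commands=[[[1.43, 2.9, 0], [0, 0, -8], 0], [[1.43, 2.9, 0], [0, 0, -8], 0], [[1.43, 2.9, 0], [0, 0, -8], 0], [[1.43, 2.9, 0], [0, 0, -8], 0], [[0, 0, 0], [0, 0, 0], 0], [[0, 0, 0], [0, 0, 0], 0], [[0, 0, 0], [0, 0, 0], 0]])

```text
t: 4.55
eef_pos: [625.4, -12.6, 109.4]
tcp_rot: [3.142, 0.001, 0.071]
ft_force: [-0.1, -0.4, -1.6]
opening: 0.207
grip_force: 30.0
```

```bash
python3 - <<'E'
from h import *
i=camera_info("wrist");im=read_camera("wrist");cv2.imwrite("pics/w2.png",im)
import pickle;pickle.dump(i,open("w2.pkl","wb"))
s=state();print(i["cam_to_world"].round(2),s["eef_pos"],np.degrees(s["tcp_rot"]),s["opening"],s["grip_force"])
E
```

```text
[[ 7.0000e-02 -9.6000e-01 -2.8000e-01  7.0331e+02]
 [-1.0000e+00 -7.0000e-02 -2.0000e-02 -6.8800e+00]
 [-0.0000e+00  2.8000e-01 -9.6000e-01  2.7876e+02]
 [ 0.0000e+00  0.0000e+00  0.0000e+00  1.0000e+00]] [625.49957132 -12.8113512  109.52966678] [1.79995651e+02 2.93590101e-02 4.04043945e+00] 0.20854214033216367 29.9997541308403
```

View pics/w2.png

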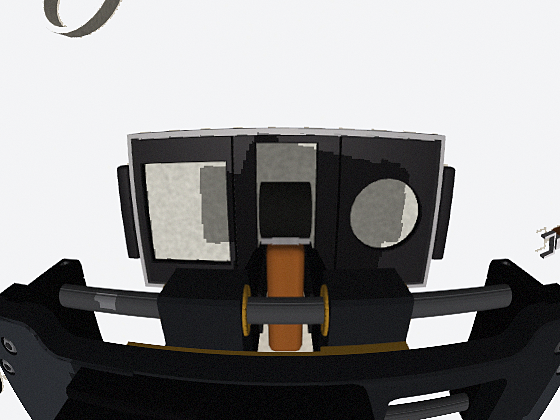

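Wrist view: the roller (wheel (286,210)) hangs over the long recess, whose far floor edge is at row ~143, columns 257–317; wide floor at (145–231, 162–262), round floor centre (385,213).

```bash
python3 - <<'E'
from h import *
import pickle;i=pickle.load(open("w2.pkl","rb"))
o=lambda u,v:onz("wrist",(u,v),9,i)[:2].round(1)
print("long far",o(257,143),o(317,143),"wide",o(145,164),o(227,162),o(153,260),o(231,262))
print("round",o(350,213),o(420,213),o(385,179),o(385,248))
w=lambda u,v:onz("wrist",(u,v),102+13,i)[:2].round(1)
print("wheel far",onz("wrist",(286,182),119,i).round(1))
E
```

```text
long far [682.2  15.2] [685.8 -34.3] wide [659.9 115.2] [664.8  39.8] [567.1 111.9] [573.1  34.2]
round [627.7 -69. ] [ 632.3 -135.8] [660.5 -96.6] [ 596.4 -107. ]
wheel far [672.3  -9.4 119. ]
```

move_arm(commands=[[[0, 0, -2], [0, 0, 0], 0], [[0.1, 0, -3], [0, 0, 0], 0], [[0, 0, -2], [0, 0, 0], 0], [[0, 0, -1], [0, 0, 0], 0], [[0, 0, -0.5], [0, 0, 0], 0], [[0, 0, -0.3], [0, 0, 0], 0], [[0, 0, -0.1], [0, 0, 0], 0], [[0, 0, 0], [0, 0, 0], 0], [[0, 0, 0], [0, 0, 0], 0]])

```text
t: 5.5
eef_pos: [627.2, -11.9, 21.3]
tcp_rot: [3.141, -0.001, 0.07]
ft_force: [-0.2, -0.2, -1.1]
opening: 0.206
grip_force: 30.0
```

move_arm(commands=[[[-0.1, 0, -0.1], [0, 0, 0], 0], [[0, 0, -0.1], [0, 0, 0], 0], [[0, 0, 0], [0, 0, 0], 0], [[0, 0, 0], [0, 0, 0], 0]])

```text
t: 5.9
eef_pos: [625.9, -11.9, 19.0]
tcp_rot: [3.141, -0.0, 0.07]
ft_force: [-2.2, 0.8, 5.4]
opening: 0.207
grip_force: 30.0
```

move_arm(commands=[[[0, 0, 0], [0, 0, 0], 0.5], [[0, 0, 0], [0, 0, 0], 0.5], [[0, 0, 0], [0, 0, 0], 0.5], [[0, 0, 0], [0, 0, 0], 0.5], [[0, 0, 3], [0, 0, 0], 0.5], [[0, 0, 4], [0, 0, 0], 0.5], [[0, 0, 4], [0, 0, 0], 0.5], [[-1.34, 2.85, 0], [0, 0, 7.9], 0.6], [[-1.34, 2.85, 0], [0, 0, 7.9], 0.6], [[-1.34, 2.85, 0], [0, 0, 7.9], 0.6]])

```text
t: 6.9
eef_pos: [585.2, 74.3, 129.0]
tcp_rot: [3.141, -0.001, 0.489]
ft_force: [-1.1, 0.2, 0.0]
opening: 0.595
grip_force: 0.0
```

move_arm(commands=[[[-1.34, 2.85, 0], [0, 0, 7.9], 0.6], [[-1.34, 2.85, 0], [0, 0, 7.9], 0.6], [[-1.34, 2.85, 0], [0, 0, 7.9], 0.6], [[-1.34, 2.85, 0], [0, 0, 7.9], 0.6], [[-1.34, 2.85, 0], [0, 0, 7.9], 0.6], [[-1.34, 2.85, 0], [0, 0, 7.9], 0.6], [[-1.34, 2.85, 0], [0, 0, 7.9], 0.6], [[-1.34, 2.85, 0], [0, 0, 7.9], 0.6], [[-1.34, 2.85, 0], [0, 0, 7.9], 0.6], [[-1.34, 2.85, 0], [0, 0, 7.9], 0.6]])

```text
t: 7.9
eef_pos: [451.0, 359.7, 128.7]
tcp_rot: [3.141, -0.0, 1.868]
ft_force: [-1.2, 1.1, -0.3]
opening: 0.6
grip_force: 0.0
```

move_arm(commands=[[[0, 0, 0], [0, 0, 0], 0.6], [[0, 0, 0], [0, 0, 0], 0.6], [[0, 0, 0], [0, 0, 0], 0.6]])

```text
t: 8.2
eef_pos: [452.1, 357.9, 128.6]
tcp_rot: [-3.142, 0.0, 1.86]
ft_force: [-0.5, -0.2, -0.1]
opening: 0.6
grip_force: 0.0
```

```bash
python3 - <<'E'
from h import *
i=camera_info("wrist");im=read_camera("wrist");cv2.imwrite("pics/w3.png",im)
import pickle;pickle.dump(i,open("w3.pkl","wb"))
s=state();print(s["eef_pos"],np.degrees(s["tcp_rot"]),s["opening"],s["grip_force"])
cv2.imwrite("pics/top3.png",read_camera("top"))
E
```

```text
[452.19481311 357.73153911 128.64663012] [1.79997403e+02 8.24657518e-03 1.06575135e+02] 0.5997897085048598 0.0
```

View pics/w3.png

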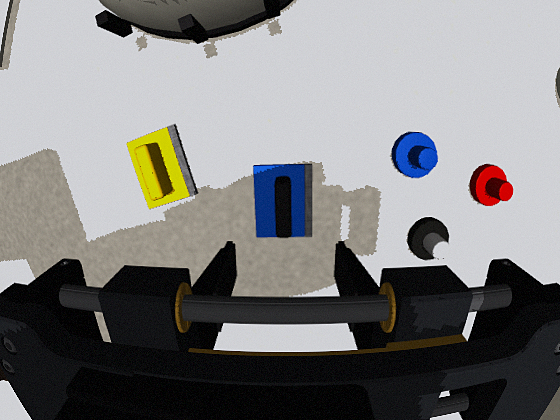

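Wrist view: the sound squeegee's full blade (253–312, 165–237) with rib at (283, 177–237), vertical so yaw matches; yellow (160,168) well aside; black magnet at (428,240), knob (436,242).

```bash
python3 - <<'E'
from h import *
import pickle;i=pickle.load(open("w3.pkl","rb"))
im=cv2.imread("pics/w3.png");H=cv2.cvtColor(im,cv2.COLOR_BGR2HSV)
b=blobs(im,(H[...,2]<60).astype(np.uint8),(258,168,304,250))[0];x,y,w,h=cv2.boundingRect(b[2]);print(b[:2],x,y,w,h)
for p in [(x+w/2,y),(x+w/2,y+h),(x,y+h/2),(x+w,y+h/2)]: print(onz("wrist",p,36,i).round(1))
b2=blobs(im,((H[...,0]>100)&(H[...,0]<130)&(H[...,1]>120)).astype(np.uint8),(240,155,325,250))[0]
q=[onz("wrist",p,6,i)[:2].round(1) for p in [(253,165),(312,164),(255,237),(312,237)]];print("blade",np.mean(q,0),q)
print("rib tri",tri([ray("wrist",b[1],i),ray("top",(152.4,235.9))]).round(1))
print("knob top tri",tri([ray("wrist",(438,244),i),ray("top",(148.5,179.2))]).round(1),onz("wrist",(438,244),40,i).round(1))
# roller check from top
t=cv2.imread("pics/top3.png");Ht=cv2.cvtColor(t,cv2.COLOR_BGR2HSV)
cv2.imwrite("pics/c3.png",cv2.resize(t[135:210,225:355],(780,450),interpolation=cv2.INTER_CUBIC))
E
```

```text
(884, array([282.8, 206.3])) 274 176 18 62
[440.9 388.9  36. ]
[456.2 337.2  36. ]
[441.1 361.6  36. ]
[455.5 365.9  36. ]
blade [449.1   360.625] [array([413.3, 385.9]), array([464.2, 402. ]), array([433.2, 319.5]), array([485.7, 335.1])]
rib tri [450.5 360.2  19.8]
knob top tri [605.6 368.7  25.1] [595.4 371.8  40. ]
```

View pics/c3.png

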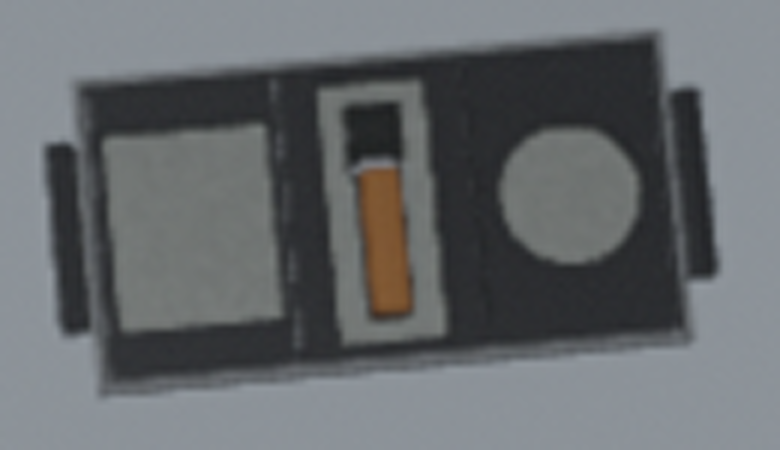

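Roller sits centred in the long recess (crop (385,210)). Now grasp the squeegee.

move_arm(commands=[[[-0.3, 0.4, -3], [0, 0, 0], 0.6], [[0, 0, -3], [0, 0, 0], 0.6], [[0, 0, -3], [0, 0, 0], 0.6], [[0, 0, -1.6], [0, 0, 0], 0.5], [[0, 0, -1], [0, 0, 0], 0.4], [[0, 0, 0], [0, 0, 0], 0.4], [[0, 0, 0], [0, 0, 0], 0], [[0, 0, 0], [0, 0, 0], 0], [[0, 0, 0], [0, 0, 0], 0], [[0, 0, 0], [0, 0, 0], 0]])

```text
t: 9.3
eef_pos: [449.0, 362.7, 13.4]
tcp_rot: [3.14, -0.0, 1.862]
ft_force: [-0.6, -0.8, 3.9]
opening: 0.148
grip_force: 30.0
```

move_arm(commands=[[[0, 0, 0], [0, 0, 0], 0], [[0, 0, 0], [0, 0, 0], 0], [[0, 0, 0], [0, 0, 0], 0]])

```text
t: 9.6
eef_pos: [449.0, 362.8, 13.4]
tcp_rot: [3.14, -0.0, 1.863]
ft_force: [-0.1, -1.1, 5.7]
opening: 0.142
grip_force: 30.0
```

move_arm(commands=[[[0, 0, 2], [0, 0, 0], 0], [[0, 0, 4], [0, 0, 0], 0], [[0, 0, 4], [0, 0, 0], 0], [[1.69, -2.88, 0], [0, 0, 7.75], 0], [[1.69, -2.88, 0], [0, 0, 7.75], 0], [[1.69, -2.88, 0], [0, 0, 7.75], 0], [[1.69, -2.88, 0], [0, 0, 7.75], 0], [[1.69, -2.88, 0], [0, 0, 7.75], 0], [[1.69, -2.88, 0], [0, 0, 7.75], 0], [[1.69, -2.88, 0], [0, 0, 7.75], 0]])

```text
t: 10.6
eef_pos: [567.5, 159.7, 112.8]
tcp_rot: [3.141, 0.0, 2.815]
ft_force: [0.2, 0.1, 0.0]
opening: 0.143
grip_force: 30.0
```

move_arm(commands=[[[1.69, -2.88, 0], [0, 0, 7.75], 0], [[1.69, -2.88, 0], [0, 0, 7.75], 0], [[1.69, -2.88, 0], [0, 0, 7.75], 0], [[0, 0, 0], [0, 0, 0], 0], [[0, 0, 0], [0, 0, 0], 0], [[0, 0, 0], [0, 0, 0], 0]])

```text
t: 11.2
eef_pos: [617.1, 75.3, 112.6]
tcp_rot: [3.141, -0.0, -3.069]
ft_force: [-0.8, 0.1, -1.0]
opening: 0.146
grip_force: 30.0
```

```bash
python3 - <<'E'
from h import *
i=camera_info("wrist");im=read_camera("wrist");cv2.imwrite("pics/w4.png",im)
import pickle;pickle.dump(i,open("w4.pkl","wb"))
s=state();print(s["eef_pos"],np.degrees(s["tcp_rot"]),s["opening"],s["grip_force"])
E
```

```text
[617.14299645  75.53687295 112.67967819] [ 1.79988743e+02 -2.09627502e-02 -1.75812184e+02] 0.14276096012686199 29.977970123291016
```

View pics/w4.png

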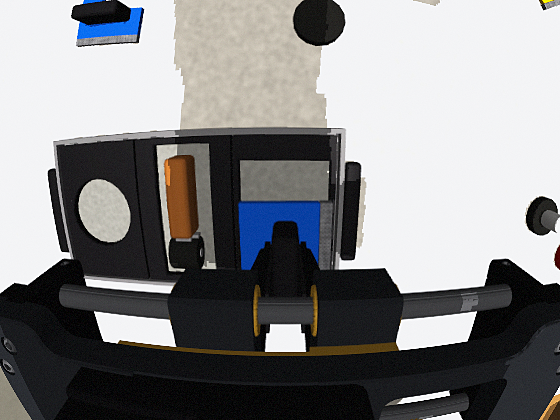

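Wrist view: blade's far edge at row 201, columns 239–332 (felt to 332), above the wide recess whose floor's far edge is row 160, columns 240–329; squared up.

```bash
python3 - <<'E'
from h import *
import pickle;i=pickle.load(open("w4.pkl","rb"))
o=lambda u,v,z:onz("wrist",(u,v),z,i)[:2].round(1)
a=(o(239,201,105)+o(332,201,105))/2; f=(o(240,160,9)+o(329,161,9))/2
e=np.array([np.cos(np.radians(4.1)),np.sin(np.radians(4.1))])
print("blade c",a+35*e,"recess c",f+46*e)
E
```

```text
blade c [618.6104274   76.05241055] recess c [618.73227601  75.53888244]
```

move_arm(commands=[[[0, 0, -2], [0, 0, 0], 0], [[0, 0, -3], [0, 0, 0], 0], [[0, 0, -2], [0, 0, 0], 0], [[0, 0, -1], [0, 0, 0], 0], [[0, 0, -0.6], [0, 0, 0], 0], [[0, 0, -0.3], [0, 0, 0], 0], [[0, 0, -0.1], [0, 0, 0], 0], [[0, 0, 0], [0, 0, 0], 0], [[0, 0, 0], [0, 0, 0], 0], [[0, 0, 0], [0, 0, 0], 0]])

```text
t: 12.25
eef_pos: [617.9, 74.5, 23.1]
tcp_rot: [3.142, 0.001, -3.068]
ft_force: [-1.3, -0.4, -0.3]
opening: 0.146
grip_force: 30.0
```

move_arm(commands=[[[0, 0, -0.1], [0, 0, 0], 0], [[0, 0, 0], [0, 0, 0], 0], [[0, 0, 0], [0, 0, 0], 0]])

```text
t: 12.55
eef_pos: [618.0, 74.5, 22.4]
tcp_rot: [3.142, 0.001, -3.068]
ft_force: [-1.4, 0.5, 6.0]
opening: 0.147
grip_force: 30.0
```

move_arm(commands=[[[0, 0, 0], [0, 0, 0], 0.4], [[0, 0, 0], [0, 0, 0], 0.4], [[0, 0, 0], [0, 0, 0], 0.4], [[0, 0, 0], [0, 0, 0], 0.4], [[0, 0, 3], [0, 0, 0], 0.4], [[0, 0, 4], [0, 0, 0], 0.4], [[0, 0, 4], [0, 0, 0], 0.4], [[-0.3, 4.2, 0], [0, 0, 0], 0.4], [[-0.3, 4.2, 0], [0, 0, 0], 0.4], [[-0.3, 4.2, 0], [0, 0, 0], 0.4]])

```text
t: 13.55
eef_pos: [608.6, 201.7, 132.1]
tcp_rot: [3.141, 0.001, -3.069]
ft_force: [0.1, 0.1, -0.6]
opening: 0.396
grip_force: 0.0
```

move_arm(commands=[[[-0.3, 4.2, 0], [0, 0, 0], 0.5], [[-0.3, 4.2, 0], [0, 0, 0], 0.5], [[-0.3, 4.2, 0], [0, 0, 0], 0.5], [[0, 4.2, 0], [0, 0, 0], 0.5], [[0, 0, 0], [0, 0, 0], 0.5], [[0, 0, 0], [0, 0, 0], 0.5], [[0, 0, 0], [0, 0, 0], 0.5]])

```text
t: 14.25
eef_pos: [599.7, 367.7, 131.5]
tcp_rot: [-3.141, -0.001, -3.069]
ft_force: [-0.2, 0.1, 0.0]
opening: 0.502
grip_force: 0.0
```

```bash
python3 - <<'E'
from h import *
i=camera_info("wrist");im=read_camera("wrist");cv2.imwrite("pics/w5.png",im)
import pickle;pickle.dump(i,open("w5.pkl","wb"))
s=state();print(s["eef_pos"],np.degrees(s["tcp_rot"]),s["opening"],s["grip_force"])
t=read_camera("top");cv2.imwrite("pics/c5.png",cv2.resize(t[135:210,225:355],(780,450),interpolation=cv2.INTER_CUBIC))
E
```

```text
[599.88867748 367.42721283 131.62847814] [-1.79990273e+02 -1.95319676e-02 -1.75852040e+02] 0.5004344067485352 0.0
```

View pics/w5.png

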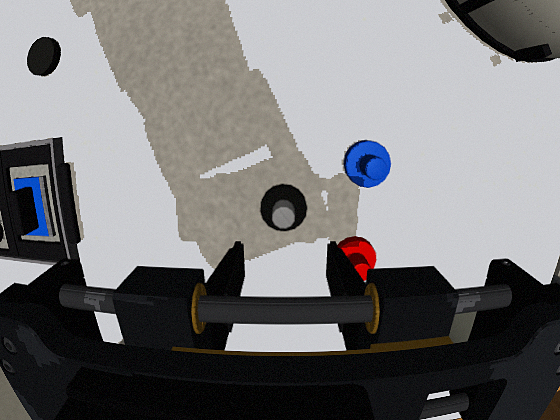

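View pics/c5.png

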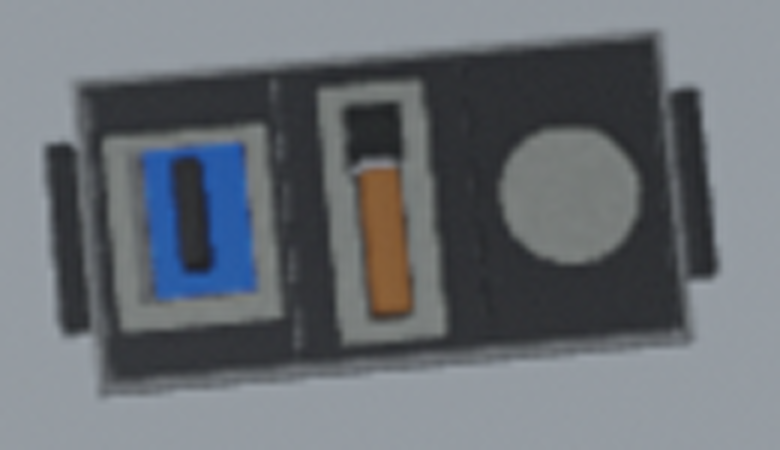

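Squeegee sits centred. Wrist view: black magnet base (260–307, 184–231), knob top about (284,217); red (357,257) and blue (368,163) lie to the right.

```bash
python3 - <<'E'
from h import *
import pickle;i=pickle.load(open("w5.pkl","rb"))
im=cv2.imread("pics/w5.png");H=cv2.cvtColor(im,cv2.COLOR_BGR2HSV)
m=cv2.morphologyEx((H[...,2]<60).astype(np.uint8),cv2.MORPH_CLOSE,np.ones((3,3),np.uint8))
b=blobs(im,m,(255,178,312,238))[0];(u,v),r=cv2.minEnclosingCircle(b[2]);print(u,v,r,"base",onz("wrist",(u,v),10,i).round(1))
k=blobs(im,((H[...,2]>70)&(H[...,1]<60)).astype(np.uint8)*cv2.morphologyEx(m,cv2.MORPH_CLOSE,np.ones((31,31),np.uint8)),(266,194,301,235))[0]
x,y,w,h=cv2.boundingRect(k[2]);print(k[:2],x,y,w,h)
kt=(x+w/2,y+h-w/2);print("knob top",kt,onz("wrist",kt,40,i).round(1),"tri",tri([ray("wrist",kt,i),ray("top",(148.5,179.2))]).round(1))
for c in [(357,257),(368,163)]: print(onz("wrist",c,14,i).round())
E
```

```text
283.2489318847656 207.1344757080078 23.48853302001953 base [601.5 366.7  10. ]
(384, array([282.9, 216.3])) 272 201 23 28
knob top (283.5, 217.5) [602.2 367.   40. ] tri [605.1 367.3  31.2]
[646. 442.  14.]
[553. 440.  14.]
```

move_arm(commands=[[[0.2, 0, -3], [0, 0, 0], 0.5], [[0, 0, -3], [0, 0, 0], 0.5], [[0, 0, -3], [0, 0, 0], 0.5], [[0, 0, -1.6], [0, 0, 0], 0.5], [[0, 0, -0.8], [0, 0, 0], 0.5], [[0, 0, 0], [0, 0, 0], 0.4], [[0, 0, 0], [0, 0, 0], 0], [[0, 0, 0], [0, 0, 0], 0], [[0, 0, 0], [0, 0, 0], 0], [[0, 0, 0], [0, 0, 0], 0]])

```text
t: 15.35
eef_pos: [602.1, 368.7, 18.8]
tcp_rot: [3.141, 0.001, -3.068]
ft_force: [-0.6, -1.4, 6.5]
opening: 0.202
grip_force: 30.0
```

move_arm(commands=[[[0, 0, 0], [0, 0, 0], 0], [[0, 0, 0], [0, 0, 0], 0], [[0, 0, 0], [0, 0, 0], 0]])

```text
t: 15.65
eef_pos: [602.1, 368.7, 18.8]
tcp_rot: [3.141, 0.001, -3.068]
ft_force: [-1.2, -1.2, 7.3]
opening: 0.206
grip_force: 30.0
```

move_arm(commands=[[[0, 0, 2], [0, 0, 0], 0], [[0, 0, 4], [0, 0, 0], 0], [[0, 0, 4], [0, 0, 0], 0], [[0, 0, 0], [0, 0, 0], 0], [[0.3, -4, 0], [0, 0, 0], 0], [[0.3, -4, 0], [0, 0, 0], 0], [[0.3, -4, 0], [0, 0, 0], 0], [[0.3, -4, 0], [0, 0, 0], 0], [[0.3, -4, 0], [0, 0, 0], 0], [[0.3, -4, 0], [0, 0, 0], 0]])

```text
t: 16.65
eef_pos: [619.3, 127.1, 117.0]
tcp_rot: [3.141, -0.001, -3.068]
ft_force: [0.6, 0.6, -1.8]
opening: 0.201
grip_force: 30.0
```

move_arm(commands=[[[0.2, -4, 0], [0, 0, 0], 0], [[0.2, -4, 0], [0, 0, 0], 0], [[0.2, -4, 0], [0, 0, 0], 0], [[0.2, -4, 0], [0, 0, 0], 0], [[0.2, -4, 0], [0, 0, 0], 0], [[0, -3, 0], [0, 0, 0], 0], [[0, 0, 0], [0, 0, 0], 0], [[0, 0, 0], [0, 0, 0], 0], [[0, 0, 0], [0, 0, 0], 0]])

```text
t: 17.55
eef_pos: [629.5, -100.5, 117.3]
tcp_rot: [3.141, -0.001, -3.067]
ft_force: [0.3, -0.1, -1.4]
opening: 0.204
grip_force: 30.0
```

```bash
python3 - <<'E'
from h import *
i=camera_info("wrist");im=read_camera("wrist");cv2.imwrite("pics/w6.png",im)
import pickle;pickle.dump(i,open("w6.pkl","wb"))
s=state();print(s["eef_pos"],np.degrees(s["tcp_rot"]),s["opening"],s["grip_force"])
E
```

```text
[ 629.60344479 -100.25533557  117.43479526] [ 1.79977866e+02 -2.24612963e-02 -1.75723688e+02] 0.20390739478209682 29.99980241060257
```

View pics/w6.png

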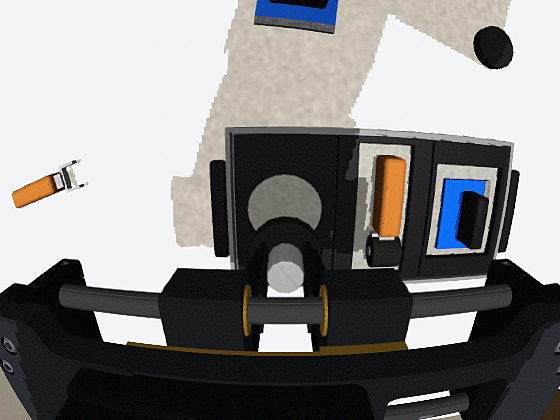

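Magnet hangs over the round recess (floor columns 247–322, far edge row 175); knob gripped at (286,268), aligned in column. Lower it.

move_arm(commands=[[[0, -0.1, -2], [0, 0, 0], 0], [[0, 0, -3], [0, 0, 0], 0], [[0, 0, -2], [0, 0, 0], 0], [[0, 0, -1], [0, 0, 0], 0], [[0, 0, -0.6], [0, 0, 0], 0], [[0, 0, -0.3], [0, 0, 0], 0], [[0, 0, -0.1], [0, 0, 0], 0], [[0, 0, 0], [0, 0, 0], 0], [[0, 0, 0], [0, 0, 0], 0], [[0, 0, 0], [0, 0, 0], 0]])

```text
t: 18.6
eef_pos: [629.9, -102.5, 28.2]
tcp_rot: [-3.141, 0.001, -3.068]
ft_force: [0.2, -0.6, -0.8]
opening: 0.204
grip_force: 30.0
```

move_arm(commands=[[[0, 0, -0.1], [0, 0, 0], 0], [[0, 0, 0], [0, 0, 0], 0], [[0, 0, 0], [0, 0, 0], 0]])

```text
t: 18.9
eef_pos: [629.9, -102.5, 27.8]
tcp_rot: [-3.141, 0.001, -3.068]
ft_force: [-2.6, 0.2, 8.0]
opening: 0.206
grip_force: 30.0
```

move_arm(commands=[[[0, 0, 0], [0, 0, 0], 0.4], [[0, 0, 0], [0, 0, 0], 0.4], [[0, 0, 0], [0, 0, 0], 0.4], [[0, 0, 0], [0, 0, 0], 0.4], [[0, 0, 3], [0, 0, 0], 0.4], [[0, 0, 4], [0, 0, 0], 0.4], [[0, 0, 4], [0, 0, 0], 0.4], [[-1, -4, 2], [0, 0, 0], 0.4], [[-1, -4, 2], [0, 0, 0], 0.4], [[-1, -4, 2], [0, 0, 0], 0.4]])

```text
t: 19.9
eef_pos: [599.3, -223.4, 197.7]
tcp_rot: [-3.142, 0.0, -3.067]
ft_force: [1.5, -0.8, -0.7]
opening: 0.401
grip_force: 0.0
```

move_arm(commands=[[[-1, -4, 1], [0, 0, 0], 0.4], [[-1, -4, 0], [0, 0, 0], 0.4], [[-1, -4, 0], [0, 0, 0], 0.4], [[0, 0, 0], [0, 0, 0], 0.4], [[0, 0, 0], [0, 0, 0], 0.4], [[0, 0, 0], [0, 0, 0], 0.4], [[0, 0, 0], [0, 0, 0], 0.4]])

```text
t: 20.6
eef_pos: [570.2, -341.2, 206.7]
tcp_rot: [3.141, -0.0, -3.067]
ft_force: [0.9, -0.2, -0.5]
opening: 0.401
grip_force: 0.0
```

```bash
python3 - <<'E'
from h import *
cr=lambda im,x,y,w,h:cv2.resize(im[y:y+h,x:x+w],(780,290),interpolation=cv2.INTER_CUBIC)
t=read_camera("top");s=read_camera("side")
cv2.imwrite("pics/c7.png",np.vstack([cr(t,110,140,330,122),cr(s,170,100,320,150)]))
E
```

```text
(no output)
```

View pics/c7.png

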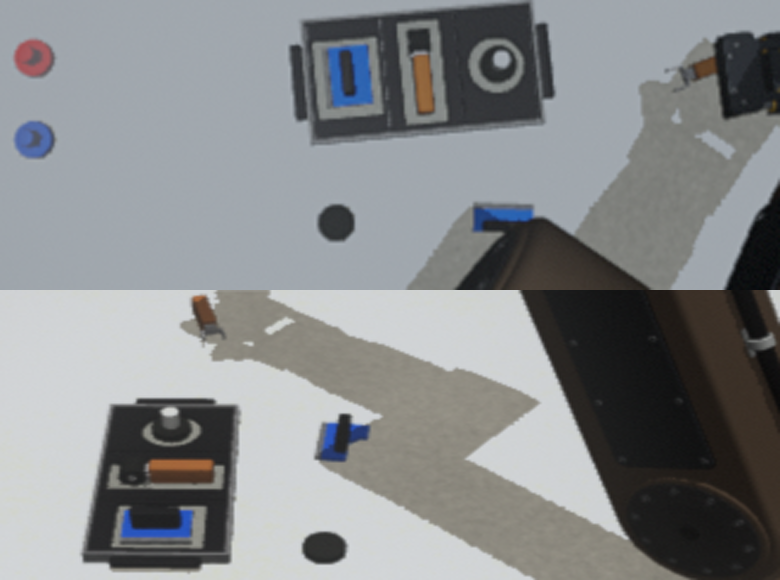

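The picture shows all three sound tools upright and centred in their recesses (crop (350,75), (420,75), (497,65)). The broken ones have not moved, and the gripper is clear.

```bash
python3 -c "
from cell import env
print(env.job_done())"
```

```text
the job is handed in; nothing more can be done
None
```

The sound squeegee, roller and magnet are each set down upright and centred in their own recesses, the broken tools were left where they lay, and the job was handed in at about 21 s of the 86 s allowed (no verdict was returned).

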